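Switch on the mill at its guarded toggle

ROBOT

A 7-joint arm with a two-finger parallel gripper is mounted at the origin on the work surface. World frame = base frame: x ahead of the robot, y to its left, z up, the work surface at z = 0. Lengths are in m, angles in rad, forces in N, time in s.
With the tool pointing down it reaches from about 0.4 to 0.85 m from the base axis. Payload 10.4 kg.
Tool frame: the origin (TCP) lies on the centre line of the jaws, within the pads' length; the fingertips stand 11 mm ahead of it and the grasp point (between the pads) lies 8 mm behind it; z points along the fingers, y is the line along which they close (so a half turn about z gives the same grasp; the last joint's range is limited). The gripper opens to 87 mm and grips with 3 to 60 N. Pads are 19 mm wide; open, the fingers measure 117 mm over their backs; the gripper's body (75 mm by 190 mm) begins 51 mm behind the grasp point.
Start: joints at [1.2, 0.332, -0.065, 1.46, 0.022, 1.35, -0.088], TCP at [0.213, -0.588, 0.234] pointing down, gripper open.
Joint ranges: [-2.6, 2.6], [-0.5, 2.12], [-1.47, 1.34], [0.16, 2.42], [-1.27, 4.41], [0.06, 2.06], [-2.6, 2.6]. Speed limits (rad/s): [2.22, 2.22, 2.79, 2.79, 3.14, 3.14, 3.14].

INTERFACE

Orientations are given as a unit quaternion [x, y, z, w].
In Python, from bench import r gives the robot as it stands.
- The arm moves only by the shell command python3 -m pendant 'ROWS' [OPENING] [FORCE]. ROWS is JSON, a list of rows, each a list of 4 numbers: the shift along the tool's x, y, z in m, then the turn about the tool's z in rad. A call has 1 to 8 rows; each row shifts and turns the commanded pose from where the row before left it, along the tool's axes as they then stand; what a row does not reach is not made up. A row lasts 1/12 s, in which the tool goes at most 41.7 mm and 7.16 degrees, less where a joint would pass 70% of its speed; a pose out of reach is approached as far as the arm can. A call with a gripper value outside its range is refused whole. OPENING is the opening, from 0 (shut) to 1 (fully open), set as the call begins (- or left out, the last holds). The fingers move at their own pace and stop on an object; FORCE is the grip in N (left out, the last holds). Time passes only in rows, so rows that do not move let the fingers close. It gives the time, the measured TCP pose, the force, the opening and the grip force at its end, in the units of the state.
- r.read_state(): the state, without advancing time (a new reading comes with each control period).
- r.camera(name): name is "side" or "top"; returns a dict with "img" (480x640x3 uint8, red, green, blue), "camera_matrix" (3x3 intrinsics, pixels), "xyz" and "attitude" of the camera in the world. Camera axes: x right, y down, z forward; pixel columns grow to the right and rows downward; lengths in m; the calibration is good to about 2 mm. A picture is of the moment at which its call begins. There is no depth.
- r.close_job(): hands the job in; it is judged then, once.
Trained networks look in the newest picture that a camera, given by its name, has taken for a name from the list of things; names that differ only in an ending like _2 or _b are one class to them, and where a whole thing is asked for, a point or a joint stands for the part that bears it (a point fixed in the world has none). Each returns a list of dicts, best first, with "score" (0 to 1); they miss things now and then, are a little off and sometimes report something else, mostly with a low value. They report only what shows in the picture. A call takes as long as a camera call.
- r.outline_of(thing, camera): "mask" (480x640 bool, what is visible of it) and "bbox" ([centre column, centre row, width, height] in pixels, round what is visible of it).
The state is a dict: "time": time; "joint_positions": joint angles; "joint_vel": joint speeds; "joint_torque": joint torques, N m; "ee_pos": TCP position; "eef_rot": TCP orientation; "ft_force": force on the tool from outside, world axes, zero at the start; "torque": the same for the moment, N m; "width": finger opening in m; "grip_force": force on a finger pad.
Only numpy, scipy, OpenCV 4.12 (cv2) and the standard library are available. Lean on these libraries where they do the work, as an engineer would, in place of code of your own. Each camera call takes 0.05 s, during which the arm holds its last target. There are 200 camera calls.

TASK

Switch on the mill at the box with the red guard: without grasping anything, lift that guard with a finger, then push the toggle beneath it fully over towards the guard's hinge while the finger keeps the guard up, then draw the finger out and let the guard drop fully shut. Leave the yellow guard and its toggle alone, and do not pick up or shift any of the loose things on the bench.

Things in the scene. Friction and masses are not known exactly. Their poses are not given: they have to be found in the camera images.
- red_box: cream switch box with the red guard, fixed to the bench, 130 (x) x 120 (y) x 70 mm high, aluminium top panel 70 mm over the table; origin under its centre on the table, z up, x from the lip end (nearest the robot) to the guard's hinge end. The panel under the guard is flat, with a 5 mm high bush round the toggle's foot
- red_guard (a joint): hinged guard of red plastic, joint value in rad: 0 shut, grows as the lip end rises, stop at 1.0. Hinge line along the box's y at (30, 0, 76) mm in the box frame. About 35 to 70 g, a weak spring and no latch: under 1 N at the lip lifts it, and from any angle it falls shut when not held. Shut: clear see-through roof from x = -22 to +26 mm, underside 118 mm over the table; side rails 66 mm apart, 20 mm deep; sloping back down to the hinge; front end open
- red_lip (a point): middle of the front edge of the red guard's lifting lip, moves with the guard; shut, at (-30, 0, 119.5) mm in the box frame. The lip is a red flange 72 mm wide on the guard's front end, 5 mm thick, shut level from x = -30 to -18 mm, underside 117 mm over the table, free underneath down to the panel
- red_toggle (a joint): toggle under the red guard, joint value in rad: 0 = off (leaning 0.35 rad to the box's -x), 0.7 = on (leaning 0.35 rad to +x), stops at both ends; may start up to 0.1. Turns about the pivot point; lever 7 mm thick, black ball end 11 mm across, its centre 38 mm from the pivot. Friction holds it where it is left; about 1 to 2 N at the ball moves it
- red_knob (a point): centre of the ball end of the toggle under the red guard; at 0, at (-9, 0, 110) mm in the box frame, at 0.7 at (+17, 0, 110)
- red_pivot (a point): pivot of the toggle under the red guard, fixed at (4, 0, 74) mm in the box frame
- yellow_box: cream switch box with the yellow guard, fixed to the bench, 130 (x) x 120 (y) x 70 mm high, aluminium top panel 70 mm over the table; origin under its centre on the table, z up, x from the lip end (nearest the robot) to the guard's hinge end. The panel under the guard is flat, with a 5 mm high bush round the toggle's foot
- yellow_guard (a joint): hinged guard of yellow plastic, joint value in rad: 0 shut, grows as the lip end rises, stop at 1.0. Hinge line along the box's y at (30, 0, 76) mm in the box frame. About 35 to 70 g, a weak spring and no latch: under 1 N at the lip lifts it, and from any angle it falls shut when not held. Shut: clear see-through roof from x = -22 to +26 mm, underside 118 mm over the table; side rails 66 mm apart, 20 mm deep; sloping back down to the hinge; front end open
- yellow_lip (a point): middle of the front edge of the yellow guard's lifting lip, moves with the guard; shut, at (-30, 0, 119.5) mm in the box frame. The lip is a yellow flange 72 mm wide on the guard's front end, 5 mm thick, shut level from x = -30 to -18 mm, underside 117 mm over the table, free underneath down to the panel
- yellow_toggle (a joint): toggle under the yellow guard, joint value in rad: 0 = off (leaning 0.35 rad to the box's -x), 0.7 = on (leaning 0.35 rad to +x), stops at both ends; may start up to 0.1. Turns about the pivot point; lever 7 mm thick, black ball end 11 mm across, its centre 38 mm from the pivot. Friction holds it where it is left; about 1 to 2 N at the ball moves it
- yellow_knob (a point): centre of the ball end of the toggle under the yellow guard; at 0, at (-9, 0, 110) mm in the box frame, at 0.7 at (+17, 0, 110)
- yellow_pivot (a point): pivot of the toggle under the yellow guard, fixed at (4, 0, 74) mm in the box frame
- screwdriver: loose screwdriver lying in front, about 200 mm long; not part of the job
- wrench: loose steel spanner lying in front; not part of the job
- block: loose steel setting block 51 x 76 x 25 mm lying flat; origin under its centre; not part of the job
- oil: loose yellow oil bottle, 60 mm across, 160 mm tall; origin under its centre; not part of the job
- slug: loose brass slug, 40 mm across, 60 mm tall, standing; origin under its centre; not part of the job
- jar: loose amber jar with steel cap, 60 mm across, 70 mm tall; origin under its centre; not part of the job
- brush: loose hand brush lying on the left; not part of the job

How it is judged:
By the outcome, as a careful person would: the job done as asked, in the order asked, and still so for the second after the job is handed in, with the robot touching nothing.
It also fails if it takes over 35 s, if anything falls off the work surface, if the arm or the gripper's body presses on something with over 40 N, if the wrist force passes 120 N, or if a joint passes its speed limit or range.

## Working session

There is one attempt and no reset: what is moved stays moved. The work goes in short steps, Python scripts to look and compute and a shell command to move; the robot and the scene stay as the last step left them, time stands still between calls to the robot, and variables do not carry over. Pictures are saved under pics/ and viewed, at most 10 in all, crops included, and the job is handed in when it is done.

```bash
ls; mkdir -p pics
cat > h.py <<'E'
import numpy as np, cv2
from bench import r
from scipy.spatial.transform import Rotation as R
def shot(c,save=None):
    d=r.camera(c)
    if save: cv2.imwrite(f'pics/{save}.png',cv2.cvtColor(d['img'],cv2.COLOR_RGB2BGR))
    return d
def rot(d):
    a=np.array(d['attitude'],float)
    return a if a.shape==(3,3) else R.from_quat(a).as_matrix()
def proj(d,P):
    p=(np.atleast_2d(P)-np.array(d['xyz']))@rot(d); q=p@np.array(d['camera_matrix']).T
    return q[:,:2]/q[:,2:]
def back(d,uv,z):
    v=rot(d)@np.linalg.inv(d['camera_matrix'])@np.array([*uv,1.]); o=np.array(d['xyz'])
    return o+v*(z-o[2])/v[2]
E
python3 - <<'E'
from h import *
for c in ['top','side']:
    d=shot(c,c+'0'); print(c,d['xyz'],d['attitude'],np.array(d['camera_matrix']).tolist())
    for n in ['red_box','red_guard','red_knob','yellow_box']:
        for o in r.outline_of(n,c)[:2]: print(n,round(o['score'],2),np.round(o['bbox'],1), np.round(back(d,o['bbox'][:2],0.1),3))
s=r.read_state(); print(s['time'],s['ee_pos'],s['eef_rot'],s['width'])
E
```

```text
pics
top [ 0.41509948 -0.00675639  1.14118575] [-0.70155293  0.70697518 -0.05990356  0.06649169] [[477.460714189006, 0.0, 318.98209731843644], [0.0, 477.460714189006, 241.31254511262185], [0.0, 0.0, 1.0]]
red_box 0.72 [384.5 234.6  61.   71.4] [ 0.617 -0.143  0.1  ]
red_box 0.29 [403.9 333.6  26.6  77.9] [ 0.401 -0.178  0.1  ]
red_guard 0.73 [385.5 229.7  32.7  29.3] [ 0.628 -0.146  0.1  ]
red_knob 0.56 [323.6 317.1  10.   84.4] [ 0.438 -0.006  0.1  ]
yellow_box 0.84 [229.5 228.   57.2  65.8] [0.635 0.202 0.1  ]
side [ 0.41219385 -0.6789407   0.80849056] [ 0.91899639 -0.11060917  0.045457   -0.37569256] [[478.28800467448286, 0.0, 318.7427628844468], [0.0, 478.28800467448286, 240.62105900346944], [0.0, 0.0, 1.0]]
red_box 0.92 [366.8 307.8  78.9  78. ] [ 0.622 -0.191  0.1  ]
red_guard 0.95 [365.6 290.2  38.1  46.2] [ 0.632 -0.151  0.1  ]
red_knob 0.24 [249.4 178.9  75.8  25.1] [0.466 0.235 0.1  ]
yellow_box 0.58 [325.7 191.8  66.4  67.4] [0.631 0.146 0.1  ]
0.5 [ 0.2130422  -0.58757107  0.23354831] [9.84913716e-01 1.73046154e-01 6.70272805e-06 1.70740204e-05] 0.08707585577853144
```

View pics/top0.png

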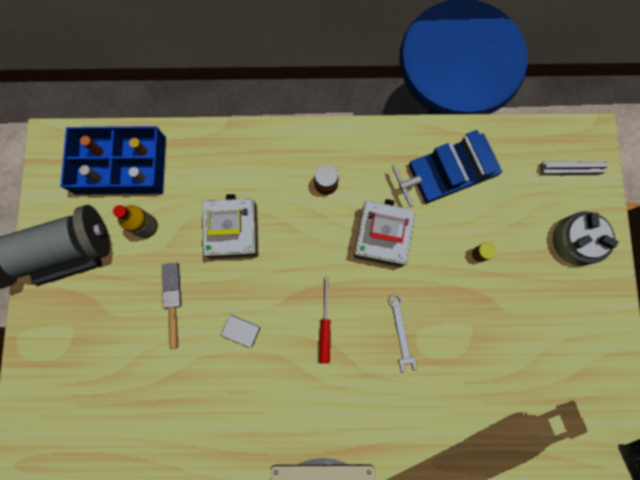

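View pics/side0.png

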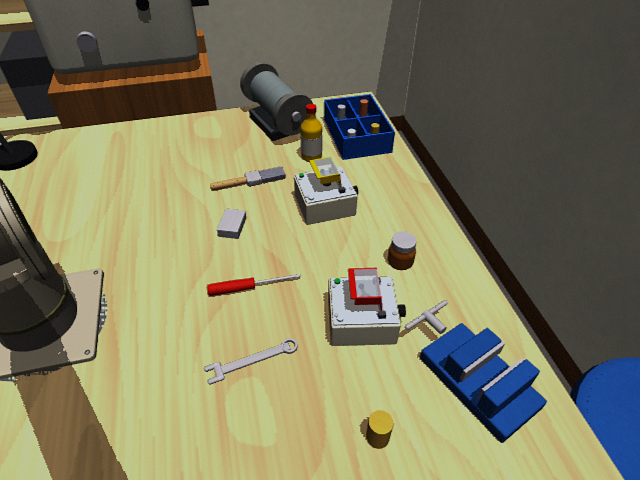

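The top view shows the red box at about (385,233), yawed a few degrees, with its lip facing the robot and the yellow box at (229,228). The side view shows the red guard at (366,285). Next I'll fit the red box pose to both masks.

```bash
cat > fit.py <<'E'
from h import *
from scipy.optimize import minimize
def pts(l): return np.array(l)/1000.
box=pts([[x,y,z] for x in(-65,65) for y in(-60,60) for z in(0,70)])
grd=pts([[-30,y,z] for y in(-36,36) for z in(117,122)]+[[-22,y,98] for y in(-35,35)]+[[26,y,121] for y in(-35,35)]+[[30,y,76] for y in(-35,35)])
def world(p,P): 
    c,s=np.cos(p[2]),np.sin(p[2]); return P@np.array([[c,s,0],[-s,c,0],[0,0,1]])+[p[0],p[1],0]
D={c:shot(c) for c in('top','side')}
M={c:r.outline_of('red_box',c)[0]['mask'] for c in D}
G={c:r.outline_of('red_guard',c)[0]['mask'] for c in D}
def red(d):
    h=cv2.cvtColor(d['img'],cv2.COLOR_RGB2HSV); return ((h[...,0]<8)|(h[...,0]>172))&(h[...,1]>150)&(h[...,2]>80)
def sil(d,p):
    S=4; m=np.zeros((480*S,640*S),np.uint8)
    for P in (box,grd):
        q=proj(d,world(p,P)); cv2.fillConvexPoly(m,cv2.convexHull(np.round((q*S+S/2-.5)).astype(np.int32)),1)
    return cv2.resize(m.astype(np.float32),(640,480),interpolation=cv2.INTER_AREA)
def cost(p,cs=('top','side')):
    return sum(np.abs(sil(D[c],p)-(M[c]|G[c])).sum() for c in cs)
for cs in (('top','side'),('top',),('side',)):
    b=min((minimize(cost,[.62,-.145,a],args=(cs,),method='Nelder-Mead',options=dict(initial_simplex=[[.62,-.145,a],[.64,-.145,a],[.62,-.125,a],[.62,-.145,a+.1]],xatol=1e-4)) for a in(-.2,-.05,.1)),key=lambda o:o.fun)
    print(cs,b.x.round(4),b.fun,sum(M[c].sum() for c in cs))
    if len(cs)==2: p=b.x
lip=world(p,pts([[-30,-36,122],[-30,36,122],[-30,-36,117],[-30,36,117],[-9,0,110]]))
o=[]
for c in D:
    d=D[c]; im=cv2.cvtColor(d['img'],cv2.COLOR_RGB2BGR); K=6
    x0,y0=(345,190) if c=='top' else (320,255)
    im=cv2.resize(im[y0:y0+90,x0:x0+66+0],None,fx=K,fy=K,interpolation=cv2.INTER_CUBIC)
    f=lambda P:tuple(int(v) for v in ((P-[x0,y0])*K+K/2).round())
    Q=proj(d,lip)
    for q in Q: cv2.circle(im,f(q),3,(255,0,255),-1)
    T=proj(d,world(p,pts([[-65,-60,70],[65,-60,70],[65,60,70],[-65,60,70]])))
    for q in T: cv2.circle(im,f(q),3,(0,255,0),-1)
    o.append(im)
cv2.imwrite('pics/fit.png',np.hstack(o))
np.save('p.npy',p)
E
python3 fit.py
```

```text
('top', 'side') [ 0.6303 -0.1472 -0.2084] 490.8125 8084
('top',) [ 0.6308 -0.1474 -0.2078] 167.625 3201
('side',) [ 0.6302 -0.1469 -0.2155] 315.875 4883
```

View pics/fit.png

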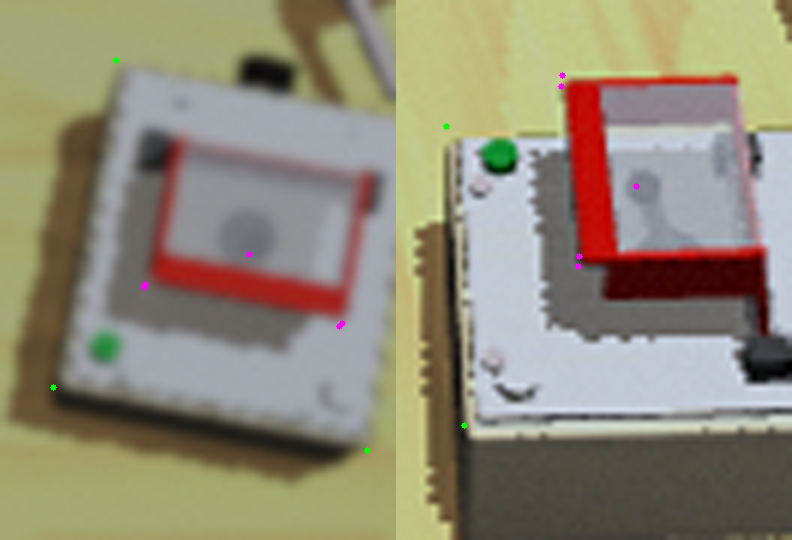

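The fit agrees in both views: box about (0.632, −0.147), yaw −0.208. The lip is about 2 mm further +x than the overlay (top-view corner (152,278), dot (145,286)). I'll close the jaws and approach in front of the lip, staying high.

```bash
python3 -m pendant '[[0.03,-0.019,0,0],[0.03,-0.019,0,0],[0.03,-0.019,0,0],[0.03,-0.019,0,0],[0.03,-0.019,0,0],[0.03,-0.019,0,0],[0.03,-0.019,0,0],[0.03,-0.019,0,0]]' 0 10
python3 -m pendant '[[0.03,-0.019,0,0],[0.03,-0.019,0,0],[0.03,-0.019,0,0],[0.03,-0.019,0,0],[0.03,-0.019,0,0],[0.03,-0.019,0,0],[0.03,-0.019,0,0],[0.0,0.0,0,0]]'
python3 -m pendant '[[0,0,0,0.1112],[0,0,0,0.1112],[0,0,0,0.1112],[0,0,0,0.1112],[0,0,0,0.1112],[0,0,0,0]]'
cat > where.py <<'E'
from h import *
s=r.read_state(); b=np.array([.632,-.147]); a=-.208
t=np.array(s['ee_pos']); Rm=R.from_quat(s['eef_rot']).as_matrix()
c=np.cos(a);q=np.sin(a); d=t[:2]-b
print('t',round(s['time'],2),'box mm: centre x %.1f (front %.1f) y %.1f tip z %.1f'%((d@[c,q])*1e3,(d@[c,q])*1e3+9.5,(d@[-q,c])*1e3,t[2]*1e3-11),'yaw err',np.round(np.arctan2(Rm[1,0],Rm[0,0])-a,4),'z',Rm[:,2].round(3),'F',np.round(s['ft_force'],1),'w',round(s['width'],4))
E
python3 where.py
```

```text
time: 1.47
ee_pos: [0.3877, -0.3614, 0.2338]
eef_rot: [0.985, 0.173, 0.0, 0.0]
ft_force: [0.3, 0.3, 0.6]
width: 0.0415
grip_force: 0.0
time: 2.13
ee_pos: [0.5424, -0.1585, 0.2337]
eef_rot: [0.984, 0.178, 0.001, -0.001]
ft_force: [-0.7, 0.1, -0.7]
width: 0.001
grip_force: 0.0
time: 2.63
ee_pos: [0.5389, -0.1664, 0.2336]
eef_rot: [0.994, -0.107, 0.0, 0.0]
ft_force: [0.5, 0.4, -0.0]
width: 0.0008
grip_force: 0.0
t 2.63 box mm: centre x -87.1 (front -77.6) y -38.2 tip z 222.6 yaw err -0.0055 z [ 0. -0. -1.] F [ 0.5  0.4 -0. ] w 0.0008
```

```bash
python3 -m pendant '[[0.0125,-0.019,0,-0.0055],[0.0125,-0.019,0,0],[0,0,0.033,0],[0,0,0.033,0],[0,0,0.034,0],[0,0,0.034,0],[0,0,0,0],[0,0,0,0]]' && python3 where.py
python3 - <<'E'
from h import *
o=[]
for c,(x0,y0) in (('top',(345,190)),('side',(310,225))):
    im=cv2.cvtColor(shot(c)['img'],cv2.COLOR_RGB2BGR)
    o.append(cv2.resize(im[y0:y0+120,x0:x0+80],None,fx=5,fy=5,interpolation=cv2.INTER_CUBIC))
cv2.imwrite('pics/a.png',np.hstack(o))
E
```

```text
time: 3.3
ee_pos: [0.5703, -0.1341, 0.0989]
eef_rot: [0.995, -0.1, -0.002, -0.0]
ft_force: [0.1, 1.1, 1.4]
width: 0.0002
grip_force: 0.0
t 3.3 box mm: centre x -63.1 (front -53.6) y -0.1 tip z 87.9 yaw err 0.0079 z [-0.003  0.001 -1.   ] F [0.1 1.1 1.4] w 0.0002
```

View pics/a.png

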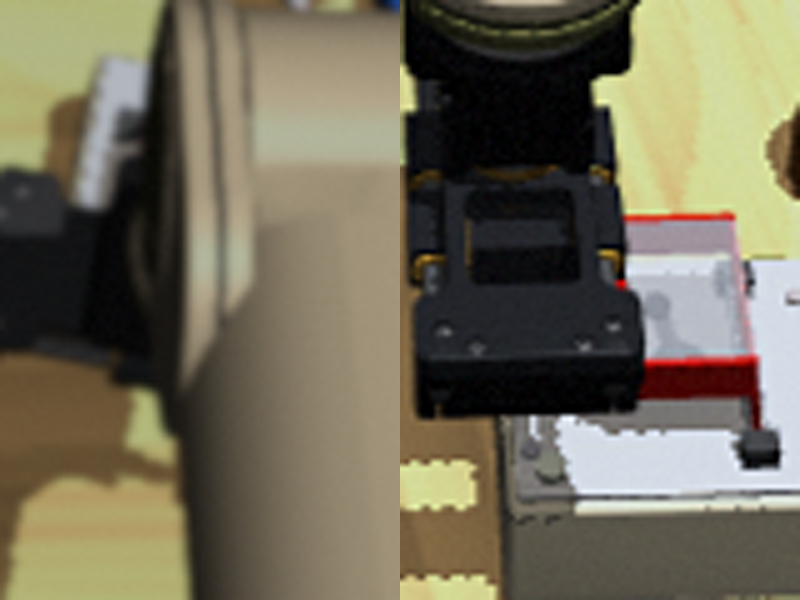

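The side view shows the gripper in front of the guard, body above lip height and fingers below it out of sight. The lip is at about (630,290). I'll go to contact, then move forward and up together so the lip rides with the finger.

```bash
python3 -m pendant '[[0.01,0,0,0],[0.01,0,0,0],[0.004,0,-0.004,0],[0.004,0,-0.004,0],[0.004,0,-0.004,0],[0,0,0,0]]' && python3 where.py
python3 - <<'E'
from h import *
o=[]
x0,y0=(310,225)
im=cv2.cvtColor(shot('side')['img'],cv2.COLOR_RGB2BGR)
cv2.imwrite('pics/b.png',cv2.resize(im[y0:y0+110,x0:x0+120],None,fx=5,fy=5,interpolation=cv2.INTER_CUBIC))
E
```

```text
time: 3.9
ee_pos: [0.6046, -0.141, 0.1149]
eef_rot: [0.995, -0.101, 0.002, 0.0]
ft_force: [-0.4, -0.4, 0.5]
width: 0.0007
grip_force: 0.5
t 3.9 box mm: centre x -28.0 (front -18.5) y 0.2 tip z 103.9 yaw err 0.0057 z [ 0.005 -0.001 -1.   ] F [-0.4 -0.4  0.5] w 0.0007
```

View pics/b.png

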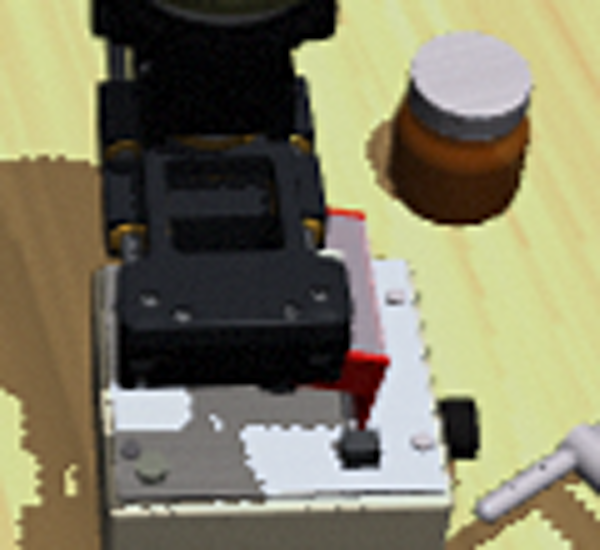

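The guard is up: the roof is tilted, with its edge running (345,215)–(385,360), and the finger is under it. Tip is at 104 mm, below the ball's equator. I'll push on level.

```bash
python3 -m pendant '[[0.003,0,0,0],[0.003,0,0,0],[0.003,0,0,0],[0.003,0,0,0],[0.003,0,0,0],[0.003,0,0,0],[0.003,0,0,0],[0.003,0,0,0]]' && python3 where.py
```

```text
time: 4.62
ee_pos: [0.6264, -0.1456, 0.1115]
eef_rot: [0.995, -0.101, 0.0, 0.0]
ft_force: [-1.0, -0.3, 1.7]
width: 0.0005
grip_force: 0.9
t 4.62 box mm: centre x -5.8 (front 3.7) y 0.2 tip z 100.5 yaw err 0.0053 z [-0. -0. -1.] F [-1.  -0.3  1.7] w 0.0005
```

```bash
python3 -m pendant '[[0.002,0,-0.002,0],[0.002,0,-0.002,0],[0.002,0,0,0],[0,0,0,0]]' && python3 where.py; for i in 1; do python3 -m pendant '[[0.002,0,0,0],[0,0,0,0]]' && python3 where.py; done
```

```text
time: 4.95
ee_pos: [0.6323, -0.1467, 0.1156]
eef_rot: [0.995, -0.101, 0.0, -0.0]
ft_force: [-0.6, 0.5, 0.5]
width: 0.0002
grip_force: 0.4
t 4.95 box mm: centre x 0.2 (front 9.7) y 0.4 tip z 104.6 yaw err 0.0053 z [ 0. -0. -1.] F [-0.6  0.5  0.5] w 0.0002
time: 5.12
ee_pos: [0.6341, -0.1471, 0.1155]
eef_rot: [0.995, -0.101, 0.0, 0.0]
ft_force: [-1.3, 1.3, -0.8]
width: 0.0005
grip_force: 0.6
t 5.12 box mm: centre x 2.0 (front 11.5) y 0.4 tip z 104.5 yaw err 0.0053 z [ 0. -0. -1.] F [-1.3  1.3 -0.8] w 0.0005
```

```bash
python3 -m pendant '[[0.001,0,0,0],[0,0,0,0],[0,0,0,0]]' && python3 where.py;  python3 -m pendant '[[0.001,0,0,0],[0,0,0,0],[0,0,0,0]]' && python3 where.py
python3 - <<'E'
from h import *
x0,y0=(310,225)
im=cv2.cvtColor(shot('side')['img'],cv2.COLOR_RGB2BGR)
cv2.imwrite('pics/c.png',cv2.resize(im[y0:y0+110,x0:x0+120],None,fx=5,fy=5,interpolation=cv2.INTER_CUBIC))
E
```

```text
time: 5.37
ee_pos: [0.6348, -0.1473, 0.1155]
eef_rot: [0.995, -0.101, -0.0, 0.0]
ft_force: [-1.7, 0.5, 0.0]
width: 0.0008
grip_force: 0.9
t 5.37 box mm: centre x 2.8 (front 12.3) y 0.3 tip z 104.5 yaw err 0.0053 z [-0. -0. -1.] F [-1.7  0.5  0. ] w 0.0008
time: 5.62
ee_pos: [0.6352, -0.1473, 0.1154]
eef_rot: [0.995, -0.101, -0.001, -0.0]
ft_force: [-5.9, 1.3, 1.0]
width: 0.0004
grip_force: 2.6
t 5.62 box mm: centre x 3.2 (front 12.7) y 0.3 tip z 104.4 yaw err 0.0054 z [-0.002  0.    -1.   ] F [-5.9  1.3  1. ] w 0.0004
```

View pics/c.png

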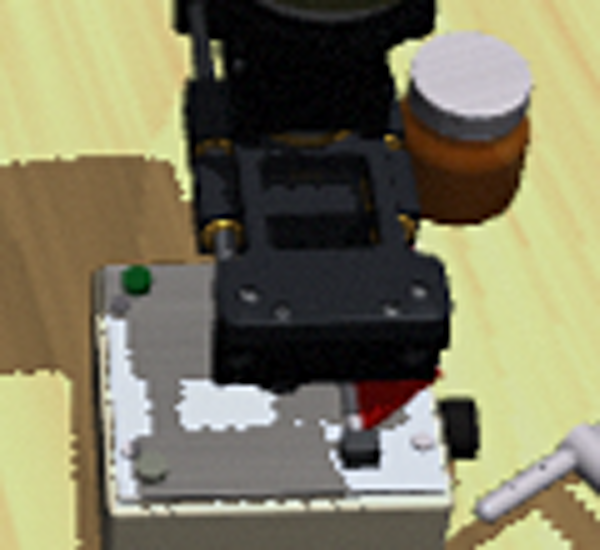

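The guard's rail is tilted well up at (400,395). Force jumps at about 12.5 mm, where the toggle's stop should be. One more nudge to be sure, then I'll draw straight back.

```bash
python3 -m pendant '[[0.001,0,0,0],[0,0,0,0],[0,0,0,0]]' && python3 where.py; python3 -m pendant '[[-0.004,0,0,0],[-0.006,0,0,0],[-0.006,0,0,0],[-0.006,0,0,0],[-0.006,0,0,0],[-0.006,0,0,0],[-0.006,0,0,0],[-0.006,0,0,0]]' && python3 -m pendant '[[-0.01,0,0,0],[-0.015,0,0,0],[-0.02,0,0,0],[-0.03,0,0,0],[-0.03,0,0,0],[-0.01,0,-0.03,0],[0,0,-0.04,0],[0,0,-0.03,0]]'
python3 -m pendant '[[-0.03,0,0,0],[-0.03,0,0,0],[-0.03,0,-0.01,0],[0,0,0,0],[0,0,0,0],[0,0,0,0]]';python3 - <<'E'
from h import *
o=[]
for c,(x0,y0) in (('top',(345,190)),('side',(310,245))):
    im=cv2.cvtColor(shot(c,c+'end')['img'],cv2.COLOR_RGB2BGR)
    o.append(cv2.resize(im[y0:y0+110,x0:x0+80],None,fx=5,fy=5,interpolation=cv2.INTER_CUBIC))
cv2.imwrite('pics/d.png',np.hstack(o))
E
```

```text
time: 5.92
ee_pos: [0.6354, -0.1474, 0.1152]
eef_rot: [0.995, -0.101, -0.002, -0.0]
ft_force: [-8.6, 2.9, 4.0]
width: 0.0004
grip_force: 4.5
t 5.92 box mm: centre x 3.4 (front 12.9) y 0.3 tip z 104.2 yaw err 0.0053 z [-0.003  0.    -1.   ] F [-8.6  2.9  4. ] w 0.0004
time: 6.58
ee_pos: [0.5912, -0.1383, 0.1157]
eef_rot: [0.995, -0.101, 0.0, 0.0]
ft_force: [0.5, -0.7, 0.2]
width: 0.0005
grip_force: 0.0
time: 7.25
ee_pos: [0.4782, -0.1151, 0.218]
eef_rot: [0.995, -0.101, 0.001, 0.0]
ft_force: [2.0, 0.5, 0.7]
width: 0.0004
grip_force: 0.0
time: 7.75
ee_pos: [0.3912, -0.0973, 0.2258]
eef_rot: [0.995, -0.101, 0.001, 0.0]
ft_force: [-0.5, 0.5, 0.1]
width: 0.0006
grip_force: 0.0
```

View pics/d.png

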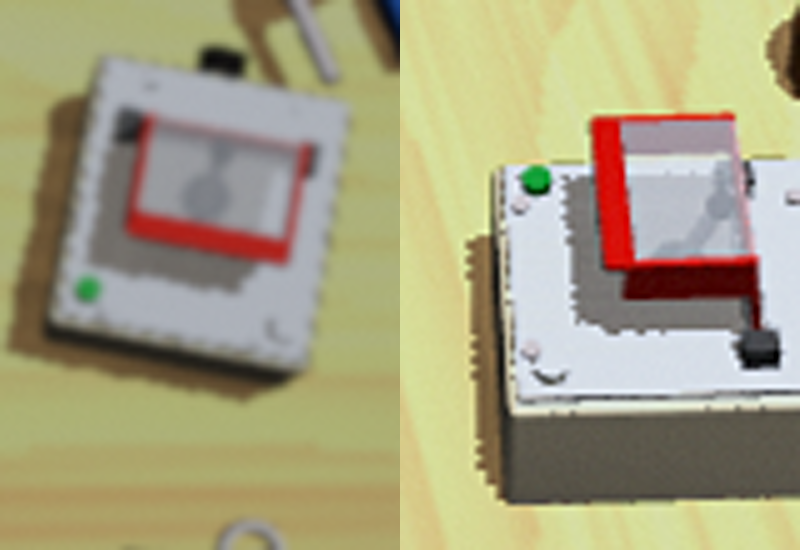

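The guard is back shut in both views, and in the side crop the knob now leans towards the hinge at (720,205). I'll check that numerically.

Run:
```python
from h import *
d=shot('side'); a=-.208; c,s=np.cos(a),np.sin(a)
f=lambda x,y,z:proj(d,[.632+c*x-s*y,-.147+s*x+c*y,z])[0].round(1)
for x in(-.009,.004,.012,.017): print(x,f(x,0,.110))
```

```text
-0.009 [360.3 285.2]
0.004 [367.2 285. ]
0.012 [371.5 284.9]
0.017 [374.1 284.9]
```

The knob sits at column 374, and a fully-on toggle predicts 374.1.

```bash
python3 -c "
from bench import r
print(r.close_job())"
```

```text
the job is handed in; nothing more can be done
None
```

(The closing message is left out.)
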